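# Index the chute carousel and hang the coin chute

### The arm

A 6-joint arm with a two-finger parallel gripper is mounted at the origin on the work surface. World frame = base frame: x ahead of the robot, y to its left, z up, the work surface at z = 0. Lengths are in m, angles in degrees, forces in N, time in s.
With the tool pointing down it reaches from about 0.275 to 0.975 m from the base axis. Payload 8.4 kg.
Tool frame: the origin (TCP) lies between the finger pads; the fingertips stand 22 mm ahead of it and the grasp point (between the pads) lies 3 mm ahead of it; z points along the fingers, y is the line along which they close (so a half turn about z gives the same grasp; the last joint's range is limited). The gripper opens to 92 mm and grips with 3 to 60 N. Pads are 20 mm wide; open, the fingers measure 128 mm over their backs; the gripper's body (75 mm by 189 mm) begins 69 mm behind the grasp point.
Start: joints at [-65.283, 20.225, 93.587, -0, 66.188, -0.138], TCP at [0.263, -0.567, 0.237] pointing down, gripper open.
Joint ranges: [-150.9, 150.9], [-52.94, 120.26], [3.33, 152.33], [-74.26, 254.26], [0, 154.13], [-172.89, 172.89]. Speed limits (degrees/s): [127.2, 127.2, 159.86, 180, 180, 180].

### API

Orientations are given as a 3x3 rotation matrix whose columns are the frame's x, y, z axes.
In Python, from bench import manip gives the robot as it stands.
- The arm moves only by the tool step_arm, never from a script. Its argument "increments" is a list of rows, each an object of numbers: "dx", "dy", "dz": the shift along the tool's x, y, z each as a share of 60 mm, from -1 to 1; "ax", "ay", "az": the turn, a rotation vector about the tool's x, y, z each as a share of 90 degrees, from -1 to 1. In form: [{"dx": .., "dy": .., "dz": .., "ax": .., "ay": .., "az": ..}, ...]. A call has 1 to 8 rows; each row shifts and turns the commanded pose from where the row before left it, along the tool's axes as they then stand; what a row does not reach is not made up. A row lasts 1/8 s, in which the tool goes at most 62.5 mm and 10.7 degrees, less where a joint would pass 70% of its speed; a pose out of reach is approached as far as the arm can. A call with a number of a shift or a turn outside -1 to 1 is refused whole. A call with a gripper value outside its range is refused whole. "fingers" is the opening, from -1 (shut) to 1 (fully open), set as the call begins (left out, the last holds). The fingers move at their own pace and stop on an object; "force" is the grip in N (left out, the last holds). Time passes only in rows, so rows that do not move let the fingers close. It gives the time, the measured TCP pose, the force, the opening and the grip force at its end, in the units of the state.
- manip.read_state(): the state, without advancing time (a new reading comes with each control period).
- manip.snapshot(name): name is "side" or "top"; returns the picture (384x512x3 uint8, red, green, blue); there is no depth.
- manip.camera_info(name): a dict with "K" (3x3 intrinsics, pixels), "T" (4x4, takes a point from camera to world coordinates). Camera axes: x right, y down, z forward; pixel columns grow to the right and rows downward; lengths in m; the calibration is good to about 2 mm. A picture is of the moment at which its call begins. camera_info takes no time and is no camera call.
- manip.close_job(): hands the job in; it is judged then, once.
Trained networks look in the newest picture that a camera, given by its name, has taken for a name from the list of things; names that differ only in an ending like _2 or _b are one class to them, and where a whole thing is asked for, a point or a joint stands for the part that bears it (a point fixed in the world has none). Each returns a list of dicts, best first, with "p" (0 to 1); they miss things now and then, are a little off and sometimes report something else, mostly with a low value. They report only what shows in the picture. A call takes as long as a camera call.
- manip.search_frame(name, camera): "bbox" ([centre column, centre row, width, height] in pixels, round what is visible of it).
- manip.masks_of(name, camera): "pixels" (384x512 bool, what is visible of it) and "bbox" ([centre column, centre row, width, height] in pixels, round what is visible of it).
- manip.landmark_of(name, camera): "centre" ([row, column] in pixels: a listed point, or the origin of a listed thing).
The state is a dict: "clock": time; "joint_positions": joint angles; "joint_velocities": joint speeds; "effort": joint torques, N m; "position": TCP position; "tool_rot": TCP orientation; "wrist_force": force on the tool from outside, world axes, zero at the start; "torque": the same for the moment, N m; "width": opening from 0.0 (shut) to 1.0 (fully open); "grip_force": force on a finger pad.
Only numpy, scipy, OpenCV 4.12 (cv2) and the standard library are available. Lean on these libraries where they do the work, as an engineer would, in place of code of your own. Each camera call takes 0.05 s, during which the arm holds its last target. There are 200 camera calls.

### The job

Turn the hook carousel until its one empty hook stands straight over the red pointer on the foot, and only then pick up the brass coin chute with the red tab and hang it by its loop on that hook, keeping it upright all the way. Leave the chute hanging still and free, with that hook still over the pointer, and do not disturb the other things on the mat.

Things in the scene. Friction and masses are not known exactly. Their poses are not given: they have to be found in the camera images.
- foot: Fixed round grey foot of the carousel, 180 mm diameter, 20 mm tall at its centre, standing on the mat; origin: centre of its underside (mat top, 3 mm above the table), on the carousel's vertical axis. A red arrow 4 mm high lies flat along its local -x, from 88 to about 165 mm out. It carries a 24 mm post.
- carousel (a joint): Turn of the carousel about the foot's vertical axis, rad, counter-clockwise from above positive; 0 or 2 pi puts the empty hook over the red pointer. Friction about 0.22 N m: it stays where left. Four hooks 90 degrees apart: three carry silver or grey chutes with black tabs, fixed by white nylon clips (tab tops 269 mm above the foot's underside, outermost 140 mm from the axis).
- hub_top (a point): Centre of the top of the blue disc of the carousel, 140 mm diameter, 10 mm thick, on the turning axis, 225 mm above the foot's underside. Axes turn with the carousel.
- hook_seat (a point): Point on top of the empty hook where a loop should rest: 115 mm from the axis, 214 mm above the foot's underside. The hook is a level steel bar, 8 mm thick, from the hub to 135 mm from the axis, ending in an upturned tip that begins 16 mm beyond this point, its top 18 mm above it. Axes turn with the carousel: -x points outward along the hook, z up.
- crank_top (a point): Centre of the top of the yellow upright crank peg (16 mm diameter, 60 mm tall, standing on the blue disc) 50 mm from the axis, straight across the axis from the empty hook; push it sideways, about 4 to 5 N, to turn the carousel. Its top is 285 mm above the foot's underside.
- chute: Loose brass coin chute, 0.32 kg, upright on the mat. Origin: centre of its underside, z up. Body 36 (x) x 70 (y) x 80 (z) mm. Above it a peaked loop of 8 mm steel wire in the local y-z plane (opening along x, either side alike), inside 44 mm wide and 41 mm high at the peak. Above the peak a red grip tab, 14 (x) x 30 (y) mm, from z = 125 to 175 mm.
- chute_eye (a point): Point under the peak of the chute's loop where the hook's bar bears, on its axis at z = 120 mm; axes as the chute. Hung well, it lies on the hook's bar at or near hook_seat.
- joystick: black plastic joystick base with a steel plate and ball-topped stick, 95 x 62 x 98 mm, standing; bystander; origin at the centre of its underside.
- microswitch: silver microswitch with a lever, 60 x 22 x 45 mm; bystander; origin at the centre of its underside.
- driver: screwdriver, 180 mm long, lying; bystander; origin near its middle.
- cleaner: spray can, 60 mm diameter, 150 mm tall, standing; bystander; origin at the centre of its underside.
- pushbutton: yellow arcade push button, 60 mm diameter, 45 mm tall, lying face down; bystander; origin at the stem end, on top.
- clip_tray: grey open tray, 100 x 140 x 30 mm; bystander; origin at the centre of its underside.

How it is judged (in metres and radians):
On the way:
1. the empty hook stands over the red pointer, at rest, while the brass chute is still standing at its place on the mat (x of hook_seat in the frame of foot below -0.08 m and y of hook_seat in the frame of foot between -0.03 and 0.03 m and velocity of joint carousel between -0.15 and 0.15 rad/s and distance of chute from where it was at the start of the episode below 0.02 m), for 0.2 s.
At the end, for the whole second after the job is handed in: The brass chute hangs free on the empty hook: chute_eye within 30 mm along, 12 mm across and in height of hook_seat, under 0.25 rad from upright, below 0.05 m/s; carousel still (below 0.15 rad/s), hook_seat within 30 mm sideways of the red pointer's line, on its side (x of hook_seat in the frame of foot below -0.08 m and y of hook_seat in the frame of foot between -0.03 and 0.03 m and velocity of joint carousel between -0.15 and 0.15 rad/s and x of chute_eye in the frame of hook_seat between -0.03 and 0.03 m and y of chute_eye in the frame of hook_seat between -0.012 and 0.012 m and z of chute_eye in the frame of hook_seat between -0.012 and 0.012 m and angle between chute's own z axis and vertical below 0.25 rad and linear speed of chute below 0.05 m/s); the robot touches nothing.
It fails at once if the brass chute is tipped over (more than 0.7 rad from upright) (angle between chute's own z axis and vertical above 0.7 rad).
It fails at once if one of the other things on the mat is moved more than 30 mm (distance of any of joystick, microswitch, driver, cleaner, pushbutton, clip_tray from where it was at the start of the episode above 0.03 m).
It also fails if it takes over 70 s, if anything falls off the work surface, if the arm or the gripper's body presses on something with over 40 N, if the wrist force passes 120 N, or if a joint passes its speed limit or range.

## Working session

There is one attempt and no reset: what is moved stays moved. The work goes in short steps, Python scripts to look and compute and a tool call to move; the robot and the scene stay as the last step left them, time stands still between calls to the robot, and variables do not carry over. Pictures are saved under pics/ and viewed, at most 10 in all, crops included, and the job is handed in when it is done.

Besides the shell and the picture viewer there is one more tool, called after "Emit:" as name(argument=value, ...) on one line, values as JSON. step_arm: Moves the arm, as the interface text tells. Its arguments: {"type":"object","properties":{"increments":{"type":"array","items":{"type":"object","properties":{"dx":{"type":"number"},"dy":{"type":"number"},"dz":{"type":"number"},"ax":{"type":"number"},"ay":{"type":"number"},"az":{"type":"number"}}}},"fingers":{"type":"number"},"force":{"type":"number"}},"required":["increments"]}

```bash
mkdir -p pics; cat > h.py <<'E'
import numpy as np, cv2
from bench import manip
def cam(n):
    c=manip.camera_info(n); return np.array(c["K"]),np.array(c["T"])
def ray(n,rc):
    K,T=cam(n); d=T[:3,:3]@np.linalg.solve(K,[rc[1],rc[0],1.]); return T[:3,3],d/np.linalg.norm(d)
def onz(n,rc,z):
    o,d=ray(n,rc); return o+d*(z-o[2])/d[2]
def tri(a,b):
    (o,d),(p,e)=ray("side",a),ray("top",b)
    s=np.linalg.lstsq(np.c_[d,-e],p-o,rcond=None)[0]; x,y=o+s[0]*d,p+s[1]*e
    return (x+y)/2,np.linalg.norm(x-y)
def proj(n,P):
    K,T=cam(n); q=K@(T[:3,:3].T@(np.array(P)-T[:3,3])); return q[1]/q[2],q[0]/q[2]
def snap(n,f=None):
    im=manip.snapshot(n)
    if f: cv2.imwrite("pics/"+f,im[:,:,::-1])
    return im
E
python3 - <<'E'
from h import *
a=snap("side");b=snap("top")
cv2.imwrite("pics/a.png",cv2.resize(a,(768,576))[:,:,::-1]);cv2.imwrite("pics/b.png",cv2.resize(b,(768,576))[:,:,::-1])
np.set_printoptions(precision=3,suppress=True)
for n in ["side","top"]: print(n,cam(n)[1])
for t in ["foot","hub_top","hook_seat","crank_top","chute","chute_eye","joystick","microswitch","driver","cleaner","pushbutton","clip_tray"]:
    r={}
    for n in ["side","top"]:
        r[n]=manip.landmark_of(t,n)[:2]
    print(t,{n:[(np.round(x["centre"],1),round(x["p"],2)) for x in r[n]] for n in r}, tri(r["side"][0]["centre"],r["top"][0]["centre"]) if r["side"] and r["top"] else "")
print(manip.read_state()["clock"])
E
```

```text
side [[-0.554 -0.511  0.658 -0.284]
 [-0.833  0.329 -0.445  0.502]
 [ 0.011 -0.794 -0.608  0.955]
 [ 0.     0.     0.     1.   ]]
top [[-0.027 -0.998  0.048  0.472]
 [-1.     0.027 -0.007 -0.039]
 [ 0.005 -0.048 -0.999  1.529]
 [ 0.     0.     0.     1.   ]]
foot {'side': [(array([214.5, 250.2]), 0.66), (array([273.2, 230.2]), 0.57)], 'top': [(array([175.3, 271.1]), 0.6)]} (array([ 0.623, -0.104,  0.005]), np.float64(0.0021518777003072054))
hub_top {'side': [(array([163. , 248.7]), 0.81)], 'top': [(array([166.9, 273. ]), 0.77)]} (array([ 0.625, -0.099,  0.223]), np.float64(0.004800313334699029))
hook_seat {'side': [(array([146.3, 254.9]), 0.78)], 'top': [(array([135.2, 295.7]), 0.73)]} (array([ 0.709, -0.171,  0.219]), np.float64(0.008998187190178584))
crank_top {'side': [(array([153.9, 248.8]), 0.73), (array([218.4, 164.6]), 0.27)], 'top': [(array([182.2, 263.7]), 0.72)]} (array([ 0.578, -0.069,  0.293]), np.float64(0.006858444418757613))
chute {'side': [(array([276.1, 174.1]), 0.63), (array([243.6, 166.1]), 0.41)], 'top': [(array([205.7, 163.2]), 0.78), (array([207.3, 157.6]), 0.65
[... 376 characters left out ...]
65121474))
microswitch {'side': [(array([247.7, 128.6]), 0.7), (array([277.5, 233.2]), 0.65)], 'top': [(array([239. , 206.2]), 0.56)]} (array([0.464, 0.222, 0.187]), np.float64(0.26796991222745953))
driver {'side': [], 'top': [(array([218.8, 369.8]), 0.6)]} 
cleaner {'side': [(array([219.3, 164.1]), 0.64)], 'top': [(array([135.7, 189.5]), 0.93)]} (array([0.759, 0.159, 0.007]), np.float64(0.006483332323696235))
pushbutton {'side': [(array([309.8, 185.8]), 0.82)], 'top': [(array([266.4, 151.7]), 0.8), (array([167.5, 275. ]), 0.59)]} (array([0.346, 0.276, 0.062]), np.float64(0.004745579856787357))
clip_tray {'side': [], 'top': [(array([260.1, 330.5]), 0.87), (array([208.6, 158.6]), 0.55)]} 
1.3
```

View pics/a.png

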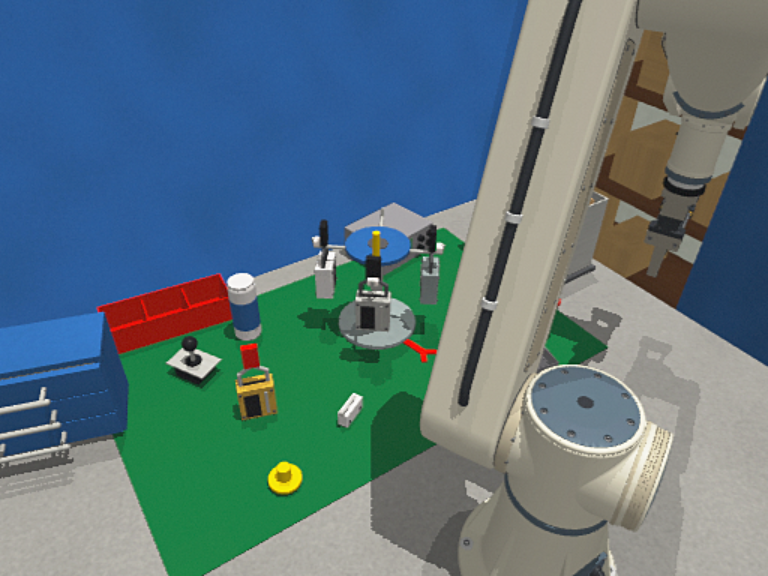

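View pics/b.png

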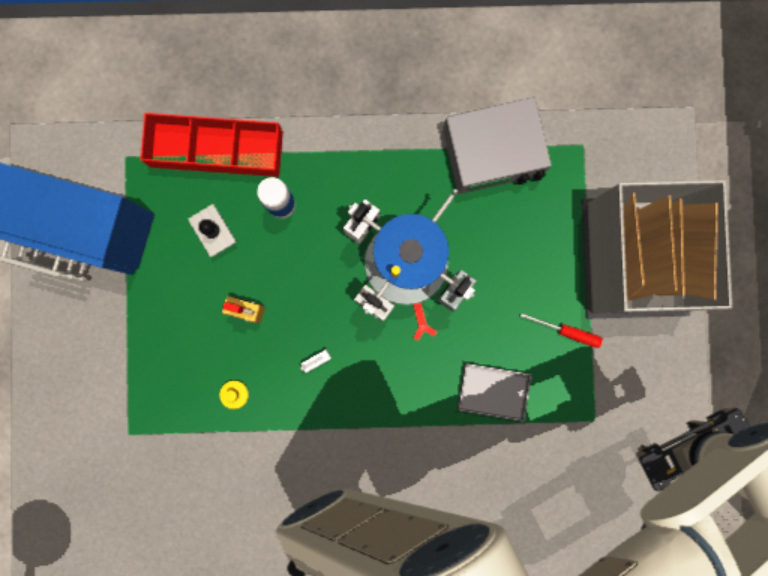

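The side view shows the carousel disc at about (378,245) and the brass chute at (255,390). The top view shows the hub at (410,250), the peg at (396,270), the empty hook pointing to (455,192), the red arrow from (417,305) to (425,335) and the chute at (242,308). Next I refine these by colour.

```bash
cat > m.py <<'E'
from h import *
np.set_printoptions(precision=4,suppress=True)
def hsv(im): return cv2.cvtColor(im,cv2.COLOR_RGB2HSV)
def blob(im,lo,hi,c,half,red=False):
    H=hsv(im); m=cv2.inRange(H,lo,hi)
    if red: m|=cv2.inRange(H,(172,lo[1],lo[2]),(180,255,255))
    k=np.zeros_like(m); r,q=int(c[0]),int(c[1]); k[r-half:r+half,q-half:q+half]=255
    n,l,s,ce=cv2.connectedComponentsWithStats(m&k)
    if n<2: return None
    i=1+np.argmax(s[1:,4]); return l==i
def cen(m): return np.argwhere(m).mean(0)
RED=((0,150,60),(8,255,255)); YEL=((22,150,90),(33,255,255)); BLU=((100,120,60),(120,255,255))
E
python3 - <<'E'
from m import *
a=manip.snapshot("side");b=manip.snapshot("top")
for n,im,c in (("side",a,(163,250)),("top",b,(167,273))):
    m=blob(im,*BLU,c,32); p=np.argwhere(m)
    hull=cv2.convexHull(p[:,::-1].astype(np.int32)); e=cv2.fitEllipse(hull.astype(np.float32)); print(n,"disc",len(p),e, onz(n,(e[0][1],e[0][0]),.228))
# arrow
m=blob(b,*RED,(212,282),14,True); P=np.array([onz("top",rc,.007) for rc in np.argwhere(m)])
print("arrow",len(P),P.mean(0),P.min(0),P.max(0)); np.save("arrow.npy",P)
w=P[P[:,0]>np.median(P[:,0])]; print(w.mean(0),P[P[:,0]<P[:,0].min()+.02].mean(0))
# peg, tab
for t,col,cs,ct,red in (("peg",YEL,(160,251),(180,264),False),("tab",RED,(238,167),(206,155),True)):
    ms=blob(a,*col,cs,16,red); mt=blob(b,*col,ct,9,red)
    print(t,ms.sum(),mt.sum(),cen(ms),cen(mt),tri(cen(ms),cen(mt)))
    for n,mm in (("side",ms),("top",mt)): q=np.argwhere(mm); print(n,q.min(0),q.max(0),cv2.minAreaRect(q[:,::-1].astype(np.float32)))
for n,bx in (("side",(215,140,75,55)),("top",(185,135,45,50))):
    im=a if n=="side" else b; r,c,h,w=bx
    cv2.imwrite(f"pics/c_{n}.png",cv2.resize(im[r:r+h,c:c+w],None,fx=7,fy=7,interpolation=cv2.INTER_CUBIC)[:,:,::-1])
i=np.hstack([cv2.resize(cv2.imread("pics/c_side.png"),(385,525)),cv2.resize(cv2.imread("pics/c_top.png"),(400,525))]);cv2.imwrite("pics/c.png",i)
E
```

```text
side disc 1639 ((248.5918426513672, 144.88140869140625), (63.68708801269531, 69.04073333740234), 91.83149719238281) [ 0.713  -0.1531  0.228 ]
top disc 1719 ((273.46527099609375, 167.180908203125), (49.5614128112793, 50.09209442138672), 125.294921875) [ 0.6226 -0.1022  0.228 ]
arrow 144 [ 0.4941 -0.1319  0.007 ] [ 0.4609 -0.161   0.007 ] [ 0.535  -0.1156  0.007 ]
[ 0.5127 -0.1277  0.007 ] [ 0.4726 -0.136   0.007 ]
peg 74 29 [161.9595 250.2973] [180.3103 263.1034] (array([ 0.5833, -0.0728,  0.2605]), np.float64(0.0027035620756664376))
side [154 248] [170 252] ((250.0, 162.0), (16.0, 4.0), 90.0)
top [178 261] [183 266] ((263.5, 180.5), (5.0, 5.0), 0.0)
tab 170 63 [236.9059 166.2059] [204.7302 155.0794] (array([0.53  , 0.2407, 0.1537]), np.float64(0.002514888558064413))
side [229 160] [245 172] ((166.20999145507812, 236.96998596191406), (15.556349754333496, 11.172287940979004), 81.8698959350586)
top [202 149] [208 162] ((155.17648315429688, 204.79412841796875), (13.339459419250488, 4.850712299346924), 14.03624439239502)
```

View pics/c.png

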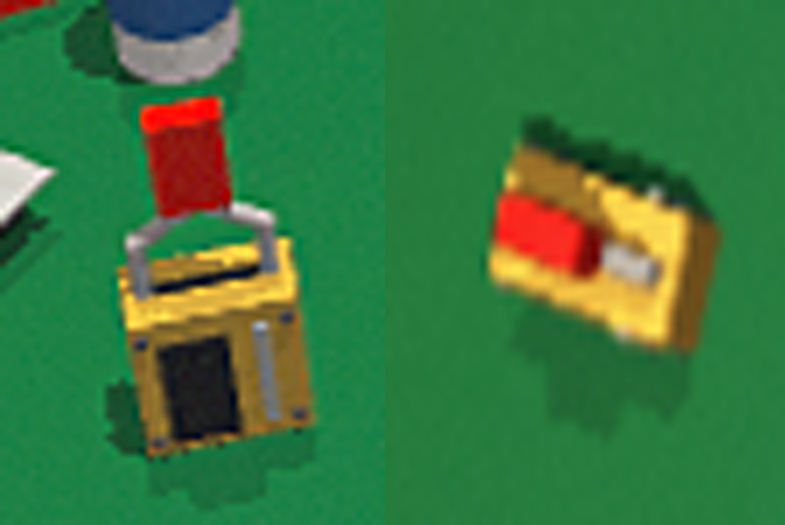

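The crop shows the red tab upright above the loop, with the body's long side turned about 14° in the top view. I'll fit the chute, disc and peg silhouettes in both views.

```bash
cat > fit.py <<'E'
from m import *
from scipy.optimize import minimize
def sil(n,pts,S=4):
    uv=np.array([proj(n,p)[::-1] for p in pts]); hull=cv2.convexHull(((uv+.5)*S).astype(np.float32).round().astype(np.int32))
    z=np.zeros((384*S,512*S),np.uint8); cv2.fillConvexPoly(z,hull,1); return cv2.resize(z.astype(np.float32),(512,384),interpolation=cv2.INTER_AREA)
def box(x,y,yaw,lx,ly,z0,z1):
    c,s=np.cos(yaw),np.sin(yaw)
    return [(x+c*i*lx/2-s*j*ly/2,y+s*i*lx/2+c*j*ly/2,z) for i in(-1,1) for j in(-1,1) for z in(z0,z1)]
def cyl(x,y,r,z0,z1): return [(x+r*np.cos(t),y+r*np.sin(t),z) for t in np.linspace(0,6.28,24) for z in(z0,z1)]
def fit(cost,x0,d):
    x0=np.array(x0); sx=np.vstack([x0]+[x0+np.eye(len(x0))[i]*d[i] for i in range(len(x0))])
    return minimize(cost,x0,method="Nelder-Mead",options=dict(initial_simplex=sx,maxiter=90,xatol=1e-4,fatol=.05))
E
python3 - <<'E'
from fit import *
I={n:manip.snapshot(n) for n in("side","top")}
mt={"side":blob(I["side"],*RED,(238,167),16,True),"top":blob(I["top"],*RED,(206,155),9,True)}
def both(names):
    def c(v): return sum(np.abs(sil(n,box(v[0],v[1],v[2],.014,.030,.003+.125+v[3],.003+.175+v[3]))-mt[n]).sum() for n in names)
    return c
# yaw: tab long side (y) in image top
for names in(("side",),("top",),("side","top")):
    for y0 in (-.25,):
        r=fit(both(names),[.528,.24,y0,0],[.006,.006,.2,.006]); print(names,r.x,np.degrees(r.x[2]),r.fun)
# brass body in top, wide silhouettes
H=hsv(I["top"]); m=cv2.inRange(H,(14,80,40),(32,255,255))|(mt["top"]*255).astype(np.uint8)
k=np.zeros_like(m);k[185:230,140:180]=255;q=np.argwhere(m&k);print("top box",cv2.minAreaRect(q[:,::-1].astype(np.float32)))
mb={"top":blob(I["top"],(14,80,40),(32,255,255),(206,160),20),"side":blob(I["side"],(14,80,40),(32,255,255),(262,170),24)}
def full(v):
    t=0
    for n in mb:
        M=cv2.morphologyEx(((mb[n]|mt[n])*255).astype(np.uint8),cv2.MORPH_CLOSE,np.ones((5,5)))>0
        P=np.maximum(sil(n,box(v[0],v[1],v[2],.036,.07,.003,.083)),sil(n,box(v[0],v[1],v[2],.014,.03,.128,.178)))
        t+=np.abs(P-M)[mt[n]|True].sum()
    return t
r=fit(full,[.528,.24,-.25],[.006,.006,.2]);print("full",r.x,np.degrees(r.x[2]),r.fun)
for n,c,z in(("side",(163,250),0),("top",(167,273),0)):
    m=blob(I[n],*BLU,c if n=="top" else (163,250),24 if n=="side" else 32)
    m=cv2.morphologyEx(m.astype(np.uint8),cv2.MORPH_CLOSE,np.ones((11,11)))
    if n=="side": m[:150]=0
    r=fit(lambda v:np.abs(sil(n,cyl(v[0],v[1],.07,.218,.228))-m).sum(),[.6226,-.1022],[.006,.006]);print("disc",n,r.x,r.fun)
mp={"side":blob(I["side"],*YEL,(160,251),16),"top":blob(I["top"],*YEL,(180,264),9)}
for names in(("side",),("top",),("side","top")):
    r=fit(lambda v:sum(np.abs(sil(n,cyl(v[0],v[1],.008,.228,.288))-mp[n]).sum() for n in names),[.5833,-.0728],[.006,.006]);print("peg",names,r.x,r.fun)
E
```

```text
('side',) [ 0.5294  0.2401 -0.3128  0.0006] -17.9233860383992 21.375
('top',) [ 0.5303  0.2405 -0.2669  0.0043] -15.290526234449207 13.125Traceback (most recent call last):
  File "<stdin>", line 10, in <module>
  File "fit.py", line 12, in fit
    return minimize(cost,x0,method="Nelder-Mead",options=dict(initial_simplex=sx,maxiter=90,xatol=1e-4,fatol=.05))
    res = _minimize_neldermead(fun, x0, args, callback, bounds=bounds,
                               **options)
    fxcc = func(xcc)
    fx = function(np.copy(x), *(wrapper_args + args))
  File "<stdin>", line 5, in c
  File "<stdin>", line 5, in <genexpr>
  File "fit.py", line 4, in sil
    uv=np.array([proj(n,p)[::-1] for p in pts]); hull=cv2.convexHull(((uv+.5)*S).astype(np.float32).round().astype(np.int32))
                 ~~~~^^^^^
  File "h.py", line 14, in proj
    K,T=cam(n); q=K@(T[:3,:3].T@(np.array(P)-T[:3,3])); return q[1]/q[2],q[0]/q[2]
        ~~~^^^
  File "h.py", line 4, in cam
    c=manip.camera_info(n); return np.array(c["K"]),np.array(c["T"])
ValueError: time passes only in moves, steps and waits
```

```bash
python3 - <<'E'
s=open('h.py').read()
s=s.replace('''def cam(n):
    c=manip.camera_info(n); return np.array(c["K"]),np.array(c["T"])''','''_C={n:manip.camera_info(n) for n in("side","top")}
_C={n:(np.array(c["K"]),np.array(c["T"])) for n,c in _C.items()}
def cam(n): return _C[n]''')
open('h.py','w').write(s)
E
cat > chute.py <<'E'
from fit import *
def chute(I,x0=(.530,.2405,-.27)):
    mt={"side":blob(I["side"],*RED,(238,167),16,True),"top":blob(I["top"],*RED,(206,155),9,True)}
    r=fit(lambda v:sum(np.abs(sil(n,box(v[0],v[1],v[2],.014,.030,.128,.178))-mt[n]).sum() for n in mt),x0,[.006,.006,.2]); print("tab",r.x,np.degrees(r.x[2]),r.fun)
    mb={"top":blob(I["top"],(14,80,40),(32,255,255),(206,160),20),"side":blob(I["side"],(14,80,40),(32,255,255),(262,170),24)}
    M={n:cv2.morphologyEx(((mb[n]|mt[n])*255).astype(np.uint8),cv2.MORPH_CLOSE,np.ones((5,5)))>0 for n in mb}
    def full(v):
        return sum(np.abs(np.maximum(sil(n,box(v[0],v[1],v[2],.036,.07,.003,.083)),sil(n,box(v[0],v[1],v[2],.014,.03,.128,.178)))-M[n]).sum() for n in M)
    r=fit(full,x0,[.006,.006,.2]);print("full",r.x,np.degrees(r.x[2]),r.fun)
E
cat > car.py <<'E'
from fit import *
def disc(I):
    for n,c in(("side",(163,250)),("top",(167,273))):
        m=blob(I[n],*BLU,c,32)
        m=cv2.morphologyEx(m.astype(np.uint8),cv2.MORPH_CLOSE,np.ones((11,11)))
        if n=="side": m[:150]=0
        def f(v):
            P=sil(n,cyl(v[0],v[1],.07,.218,.228))
            if n=="side": P[:150]=0
            return np.abs(P-m).sum()
        r=fit(f,[.6226,-.1022],[.006,.006]);print("disc",n,r.x,r.fun)
def peg(I,cs=(160,251),ct=(180,264),x0=(.5833,-.0728)):
    mp={"side":blob(I["side"],*YEL,cs,16),"top":blob(I["top"],*YEL,ct,9)}
    for names in(("side",),("top",),("side","top")):
        r=fit(lambda v:sum(np.abs(sil(n,cyl(v[0],v[1],.008,.228,.288))-mp[n]).sum() for n in names),x0,[.006,.006]);print("peg",names,r.x,r.fun)
E
python3 - <<'E'
from car import *; from chute import *
I={n:manip.snapshot(n) for n in("side","top")}
chute(I);disc(I);peg(I); print(manip.read_state()["clock"])
E
```

```text
tab [ 0.5307  0.2397 -0.2932] -16.798485705313993 39.6875
full [ 0.5307  0.2397 -0.3121] -17.884841055858136 317.875
disc side [ 0.6269 -0.1051] 249.9375
disc top [ 0.6232 -0.102 ] 185.875
peg ('side',) [ 0.5872 -0.0763] 27.125
peg ('top',) [ 0.5839 -0.0711] 12.875
peg ('side', 'top') [ 0.5827 -0.0723] 42.6875
1.6
```

```bash
python3 - <<'E'
from h import *
s=manip.read_state(); np.set_printoptions(precision=4,suppress=True); print(s["tool_rot"],s["position"],s["width"])
E
```

```text
[[ 0.9074  0.4203  0.    ]
 [ 0.4203 -0.9074 -0.    ]
 [ 0.      0.     -1.    ]] [ 0.2627 -0.5671  0.2366] 1.0019929227056548
```

Emit:
step_arm(increments=[{"dz": -0.9}, {"dz": -0.9}, {"dz": -0.9}, {"dx": 0.832, "dy": -0.523}, {"dx": 0.832, "dy": -0.523}, {"dx": 0.832, "dy": -0.523}, {"dx": 0.832, "dy": -0.523}, {"dx": 0.832, "dy": -0.523}], fingers=-0.1)

```text
validation failed for argument at $.in...
```

Emit:
step_arm(increments=[{"dx": 0.832, "dy": -0.523}, {"dx": 0.832, "dy": -0.523}, {"dx": 0.832, "dy": -0.523}, {"dx": 0.832, "dy": -0.523}, {"dx": 0.832, "dy": -0.523}, {"az": -0.109}, {"az": -0.109}, {"az": -0.109}])

```text
validation failed for argument at $.in...
```

Emit:
step_arm(increments=[{"az": -0.109}, {"az": -0.109}, {"az": -0.109}, {"az": -0.109}, {"az": -0.109}, {"az": -0.109}, {"az": -0.109}, {"az": -0.109}])

```text
validation failed for argument at $.in...
```

Emit:
step_arm(increments=[{"az": -0.109}, {}])

```text
validation failed for argument at $.in...
```

Emit:
step_arm(increments=[{"dx": 0, "dy": 0, "dz": -0.9, "ax": 0, "ay": 0, "az": 0}, {"dx": 0, "dy": 0, "dz": -0.9, "ax": 0, "ay": 0, "az": 0}, {"dx": 0, "dy": 0, "dz": -0.9, "ax": 0, "ay": 0, "az": 0}, {"dx": 0.832, "dy": -0.523, "dz": 0, "ax": 0, "ay": 0, "az": 0}, {"dx": 0.832, "dy": -0.523, "dz": 0, "ax": 0, "ay": 0, "az": 0}, {"dx": 0.832, "dy": -0.523, "dz": 0, "ax": 0, "ay": 0, "az": 0}, {"dx": 0.832, "dy": -0.523, "dz": 0, "ax": 0, "ay": 0, "az": 0}, {"dx": 0.832, "dy": -0.523, "dz": 0, "ax": 0, "ay": 0, "az": 0}], fingers=-0.1)

```text
clock: 2.6
position: [0.424, -0.3182, 0.3988]
tool_rot: [[0.907, 0.42, 0.001], [0.42, -0.907, -0.0], [0.0, 0.001, -1.0]]
wrist_force: [1.6, -0.6, 0.2]
width: 0.448
grip_force: 0.0
```

Emit:
step_arm(increments=[{"dx": 0.832, "dy": -0.523, "dz": 0, "ax": 0, "ay": 0, "az": 0}, {"dx": 0.832, "dy": -0.523, "dz": 0, "ax": 0, "ay": 0, "az": 0}, {"dx": 0.832, "dy": -0.523, "dz": 0, "ax": 0, "ay": 0, "az": 0}, {"dx": 0.832, "dy": -0.523, "dz": 0, "ax": 0, "ay": 0, "az": 0}, {"dx": 0.832, "dy": -0.523, "dz": 0, "ax": 0, "ay": 0, "az": 0}, {"dx": 0, "dy": 0, "dz": 0, "ax": 0, "ay": 0, "az": -0.109}, {"dx": 0, "dy": 0, "dz": 0, "ax": 0, "ay": 0, "az": -0.109}, {"dx": 0, "dy": 0, "dz": 0, "ax": 0, "ay": 0, "az": -0.109}])

```text
clock: 3.6
position: [0.5838, -0.0722, 0.3985]
tool_rot: [[0.579, 0.816, -0.0], [0.816, -0.579, -0.0], [-0.0, -0.0, -1.0]]
wrist_force: [0.6, -0.5, -0.1]
width: 0.452
grip_force: 0.0
```

Emit:
step_arm(increments=[{"dx": 0, "dy": 0, "dz": 0, "ax": 0, "ay": 0, "az": -0.109}, {"dx": 0, "dy": 0, "dz": 0, "ax": 0, "ay": 0, "az": -0.109}, {"dx": 0, "dy": 0, "dz": 0, "ax": 0, "ay": 0, "az": -0.109}, {"dx": 0, "dy": 0, "dz": 0, "ax": 0, "ay": 0, "az": -0.109}, {"dx": 0, "dy": 0, "dz": 0, "ax": 0, "ay": 0, "az": -0.109}, {"dx": 0, "dy": 0, "dz": 0, "ax": 0, "ay": 0, "az": -0.109}, {"dx": 0, "dy": 0, "dz": 0, "ax": 0, "ay": 0, "az": -0.109}, {"dx": 0, "dy": 0, "dz": 0, "ax": 0, "ay": 0, "az": -0.109}])

```text
clock: 4.6
position: [0.5837, -0.0726, 0.3986]
tool_rot: [[-0.683, 0.73, -0.0], [0.73, 0.683, 0.0], [0.0, 0.0, -1.0]]
wrist_force: [-1.3, 0.4, -1.0]
width: 0.454
grip_force: 0.0
```

Emit:
step_arm(increments=[{"dx": 0, "dy": 0, "dz": 0, "ax": 0, "ay": 0, "az": -0.109}, {"dx": 0, "dy": 0, "dz": 0, "ax": 0, "ay": 0, "az": 0}])

```text
clock: 4.85
position: [0.5837, -0.0726, 0.3986]
tool_rot: [[-0.793, 0.609, -0.0], [0.609, 0.793, 0.0], [0.0, 0.0, -1.0]]
wrist_force: [-0.1, 0.7, -0.5]
width: 0.451
grip_force: 0.0
```

Emit:
step_arm(increments=[{"dx": 0, "dy": 0, "dz": 0.65, "ax": 0, "ay": 0, "az": 0}, {"dx": 0, "dy": 0, "dz": 0.65, "ax": 0, "ay": 0, "az": 0}, {"dx": 0, "dy": 0, "dz": 0.65, "ax": 0, "ay": 0, "az": 0}, {"dx": 0, "dy": 0, "dz": 0, "ax": 0, "ay": 0, "az": 0}])

```text
clock: 5.35
position: [0.582, -0.0723, 0.279]
tool_rot: [[-0.792, 0.61, -0.005], [0.61, 0.792, 0.001], [0.005, -0.003, -1.0]]
wrist_force: [-0.4, 0.8, 0.6]
width: 0.449
grip_force: 0.0
```

Emit:
step_arm(increments=[{"dx": 0, "dy": 0, "dz": 0, "ax": 0, "ay": 0, "az": 0}, {"dx": 0, "dy": 0, "dz": 0, "ax": 0, "ay": 0, "az": 0}, {"dx": 0, "dy": 0, "dz": 0, "ax": 0, "ay": 0, "az": 0}, {"dx": 0, "dy": 0, "dz": 0, "ax": 0, "ay": 0, "az": 0}], fingers=-0.57, force=10)

```text
clock: 5.85
position: [0.584, -0.0729, 0.2824]
tool_rot: [[-0.794, 0.608, 0.001], [0.608, 0.794, -0.001], [-0.001, 0.0, -1.0]]
wrist_force: [-1.5, -2.0, 1.3]
width: 0.211
grip_force: 1.3
```

```bash
python3 - <<'E'
from h import *
a=snap("side");b=snap("top")
i=np.hstack([cv2.resize(a[120:220,190:310],None,fx=3.2,fy=5.0),cv2.resize(b[110:240,210:340],(400,500))]);cv2.imwrite("pics/d.png",i[:,:,::-1]); print(manip.read_state()["width"])
E
```

```text
0.21063026296336262
```

View pics/d.png

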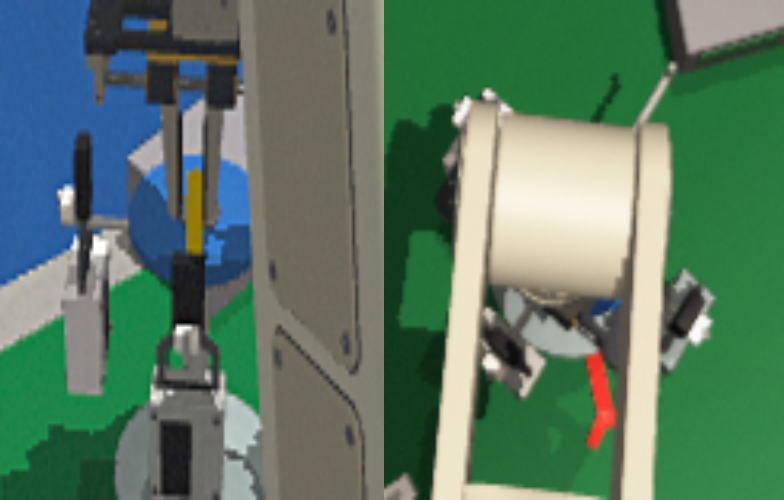

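The side view shows the peg at (195,210), caged between the two fingers. I now turn the carousel clockwise.

Emit:
step_arm(increments=[{"dx": -0.0083, "dy": 0.1174, "dz": 0, "ax": 0, "ay": 0, "az": 0.09}, {"dx": -0.0083, "dy": 0.1174, "dz": 0, "ax": 0, "ay": 0, "az": 0.09}, {"dx": -0.0083, "dy": 0.1174, "dz": 0, "ax": 0, "ay": 0, "az": 0.09}, {"dx": -0.0083, "dy": 0.1174, "dz": 0, "ax": 0, "ay": 0, "az": 0.09}, {"dx": -0.0083, "dy": 0.1174, "dz": 0, "ax": 0, "ay": 0, "az": 0.09}, {"dx": -0.0083, "dy": 0.1174, "dz": 0, "ax": 0, "ay": 0, "az": 0.09}, {"dx": -0.0083, "dy": 0.1174, "dz": 0, "ax": 0, "ay": 0, "az": 0.09}, {"dx": -0.0083, "dy": 0.1174, "dz": 0, "ax": 0, "ay": 0, "az": 0.09}])

```text
clock: 6.95
position: [0.6329, -0.0542, 0.2811]
tool_rot: [[0.216, 0.976, -0.003], [0.976, -0.216, -0.0], [-0.001, -0.003, -1.0]]
wrist_force: [-5.9, -1.7, 1.2]
width: 0.213
grip_force: 2.4
```

Emit:
step_arm(increments=[{"dx": -0.0083, "dy": 0.1174, "dz": 0, "ax": 0, "ay": 0, "az": 0.09}, {"dx": -0.0083, "dy": 0.1174, "dz": 0, "ax": 0, "ay": 0, "az": 0.09}, {"dx": -0.0083, "dy": 0.1174, "dz": 0, "ax": 0, "ay": 0, "az": 0.09}, {"dx": -0.0083, "dy": 0.1174, "dz": 0, "ax": 0, "ay": 0, "az": 0.09}, {"dx": -0.0083, "dy": 0.1174, "dz": 0, "ax": 0, "ay": 0, "az": 0.09}, {"dx": -0.0083, "dy": 0.1174, "dz": 0, "ax": 0, "ay": 0, "az": 0.09}, {"dx": -0.0083, "dy": 0.1174, "dz": 0, "ax": 0, "ay": 0, "az": 0.09}])

```text
clock: 7.82
position: [0.669, -0.0838, 0.2808]
tool_rot: [[0.935, 0.355, -0.003], [0.355, -0.935, 0.002], [-0.002, -0.003, -1.0]]
wrist_force: [-4.5, 3.1, 1.1]
width: 0.216
grip_force: 2.4
```

Emit:
step_arm(increments=[{"dx": -0.002, "dy": 0.059, "dz": 0, "ax": 0, "ay": 0, "az": 0.045}, {"dx": -0.002, "dy": 0.059, "dz": 0, "ax": 0, "ay": 0, "az": 0.045}, {"dx": 0, "dy": 0, "dz": 0, "ax": 0, "ay": 0, "az": 0}, {"dx": 0, "dy": 0, "dz": 0, "ax": 0, "ay": 0, "az": 0}])

```text
clock: 8.32
position: [0.6719, -0.0912, 0.281]
tool_rot: [[0.974, 0.226, -0.001], [0.226, -0.974, 0.001], [-0.001, -0.001, -1.0]]
wrist_force: [-0.5, 2.6, -2.1]
width: 0.217
grip_force: 1.4
```

Emit:
step_arm(increments=[{"dx": 0, "dy": 0, "dz": 0, "ax": 0, "ay": 0, "az": 0}, {"dx": 0, "dy": 0, "dz": 0, "ax": 0, "ay": 0, "az": 0}, {"dx": 0, "dy": 0, "dz": -0.5, "ax": 0, "ay": 0, "az": 0}, {"dx": 0, "dy": 0, "dz": -0.8, "ax": 0, "ay": 0, "az": 0}, {"dx": 0, "dy": 0, "dz": -0.7, "ax": 0, "ay": 0, "az": 0}, {"dx": 0, "dy": 0, "dz": 0, "ax": 0, "ay": 0, "az": 0}], fingers=-0.3)

```text
clock: 9.07
position: [0.6737, -0.0921, 0.4062]
tool_rot: [[0.974, 0.225, 0.007], [0.225, -0.974, -0.001], [0.007, 0.003, -1.0]]
wrist_force: [0.6, -0.2, -1.1]
width: 0.352
grip_force: 0.0
```

Emit:
step_arm(increments=[{"dx": -0.175, "dy": -0.985, "dz": 0, "ax": 0, "ay": 0, "az": 0}, {"dx": -0.175, "dy": -0.985, "dz": 0, "ax": 0, "ay": 0, "az": 0}, {"dx": -0.175, "dy": -0.985, "dz": 0, "ax": 0, "ay": 0, "az": 0}, {"dx": -0.175, "dy": -0.985, "dz": 0, "ax": 0, "ay": 0, "az": 0}, {"dx": -0.175, "dy": -0.985, "dz": 0, "ax": 0, "ay": 0, "az": 0}, {"dx": -0.175, "dy": -0.985, "dz": 0, "ax": 0, "ay": 0, "az": 0}, {"dx": 0, "dy": 0, "dz": 0, "ax": 0, "ay": 0, "az": -0.112}, {"dx": 0, "dy": 0, "dz": 0, "ax": 0, "ay": 0, "az": -0.112}], fingers=1)

```text
clock: 10.07
position: [0.5305, 0.2405, 0.4006]
tool_rot: [[0.833, 0.553, -0.001], [0.553, -0.833, -0.001], [-0.001, 0.0, -1.0]]
wrist_force: [-0.4, -0.6, 0.0]
width: 0.998
grip_force: 0.0
```

Emit:
step_arm(increments=[{"dx": 0, "dy": 0, "dz": 0, "ax": 0, "ay": 0, "az": -0.112}, {"dx": 0, "dy": 0, "dz": 0, "ax": 0, "ay": 0, "az": -0.112}, {"dx": 0, "dy": 0, "dz": 0, "ax": 0, "ay": 0, "az": -0.112}, {"dx": 0, "dy": 0, "dz": 0, "ax": 0, "ay": 0, "az": -0.112}, {"dx": 0, "dy": 0, "dz": 0, "ax": 0, "ay": 0, "az": 0}])

```text
clock: 10.7
position: [0.531, 0.2395, 0.4007]
tool_rot: [[0.286, 0.958, -0.001], [0.958, -0.286, -0.001], [-0.001, -0.001, -1.0]]
wrist_force: [0.6, 0.1, 0.4]
width: 0.997
grip_force: 0.0
```

```bash
python3 - <<'E'
from car import *
I={n:manip.snapshot(n) for n in("side","top")}
for t in ["hook_seat","crank_top"]:
    for n in I: print(t,n,[(np.round(x["centre"],1),round(x["p"],2),onz(n,x["centre"],.217 if t=="hook_seat" else .288)) for x in manip.landmark_of(t,n)[:2]])
a,b=I["side"],I["top"]
i=np.hstack([cv2.resize(a[120:250,190:310],(400,433)),cv2.resize(b[110:240,210:340],(400,433))]);cv2.imwrite("pics/e.png",i[:,:,::-1])
E
```

```text
hook_seat side [(array([178.4, 280.7]), 0.8, array([ 0.5108, -0.1386,  0.217 ]))]
hook_seat top [(array([205.2, 286.4]), 0.71, array([ 0.5168, -0.1356,  0.217 ]))]
crank_top side [(array([138.3, 237.4]), 0.74, array([ 0.6834, -0.0909,  0.288 ]))]
crank_top top [(array([148.5, 269.4]), 0.89, array([ 0.6655, -0.09  ,  0.288 ])), (array([240.5, 207.3]), 0.4, array([0.4275, 0.0795, 0.288 ]))]
```

View pics/e.png

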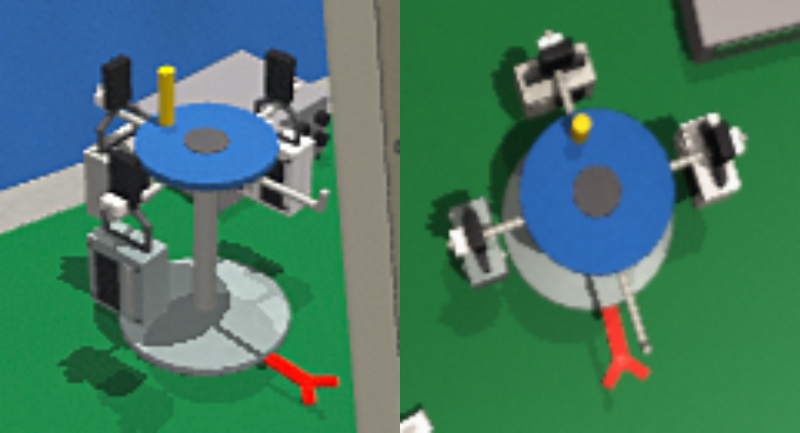

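The side view shows the free hook tip at (322,200), near the arrow. The top view shows the tip at (645,350), a few degrees off the arrow line. I'll measure how far.

```bash
python3 - <<'E'
from car import *; from chute import *
I={n:manip.snapshot(n) for n in("side","top")}
disc(I); peg(I,(143,240),(148,269),(.672,-.091))
K=lambda n,p:proj(n,p)
# tip top from crop positions
s=(120+192/433*130,190+322/400*120); t=(110+348/433*130,210+245/400*130)
print("tip",s,t,tri(s,t),onz("top",t,.235),onz("side",s,.235))
# hook bar points in top crop at edge of disc
print("bar",onz("top",(110+275/433*130,210+225/400*130),.217))
# nub: bright hook pixels outside disc
P=np.load("arrow.npy"); 
m=blob(I["top"],*RED,(212,282),14,True); P=np.array([onz("top",rc,.005) for rc in np.argwhere(m)]); 
q=P[:,:2]-[.6235,-.103]; print(len(P),q.mean(0),np.degrees(np.arctan2(*(-q.mean(0))[::-1])))
r=np.hypot(*q.T); sh=q[r<.13]; print("shaft fit",np.degrees(np.arctan(np.polyfit(sh[:,0],sh[:,1],1)[0])),r.min(),r.max())
for n in I: print(n,[(np.round(x["centre"],1),round(x["p"],2),onz(n,x["centre"],.003)) for x in manip.landmark_of("foot",n)[:1]])
E
```

```text
disc side [ 0.6224 -0.1052] 60.0625
disc top [ 0.6233 -0.1023] 184.3125
peg ('side',) [ 0.6716 -0.0893] 22.8125
peg ('top',) [ 0.6716 -0.088 ] 10.8125
peg ('side', 'top') [ 0.6709 -0.088 ] 34.125
tip (177.64434180138568, 286.6) (214.48036951501155, 289.625) (array([ 0.49  , -0.1433,  0.2307]), np.float64(0.0017177702978759591)) [ 0.4905 -0.1423  0.235 ] [ 0.485  -0.1402  0.235 ]
bar [ 0.5522 -0.1275  0.217 ]
147 [-0.1293 -0.029 ] 12.650059372037125
shaft fit 10.405434607591845 0.09095163692829383 0.1663639956712736
side [(array([217.9, 249.1]), 0.93, array([ 0.6126, -0.091 ,  0.003 ]))]
top [(array([175.5, 270.6]), 0.75, array([ 0.6218, -0.1029,  0.003 ]))]
```

Emit:
step_arm(increments=[{"dx": 0, "dy": 0, "dz": 0.8, "ax": 0, "ay": 0, "az": 0}, {"dx": 0, "dy": 0, "dz": 0.8, "ax": 0, "ay": 0, "az": 0}, {"dx": 0, "dy": 0, "dz": 0.8, "ax": 0, "ay": 0, "az": 0}, {"dx": 0, "dy": 0, "dz": 0.7, "ax": 0, "ay": 0, "az": 0}, {"dx": 0, "dy": 0, "dz": 0.4, "ax": 0, "ay": 0, "az": 0}, {"dx": 0, "dy": 0, "dz": 0.29, "ax": 0, "ay": 0, "az": 0}, {"dx": 0, "dy": 0, "dz": 0, "ax": 0, "ay": 0, "az": 0}, {"dx": 0, "dy": 0, "dz": 0, "ax": 0, "ay": 0, "az": 0}])

```text
clock: 12.2
position: [0.5319, 0.24, 0.1753]
tool_rot: [[0.285, 0.959, 0.002], [0.959, -0.285, 0.001], [0.001, 0.001, -1.0]]
wrist_force: [-0.0, -0.8, 0.2]
width: 1.005
grip_force: 0.0
```

Emit:
step_arm(increments=[{"dx": 0, "dy": 0, "dz": 0, "ax": 0, "ay": 0, "az": 0}, {"dx": 0, "dy": 0, "dz": 0, "ax": 0, "ay": 0, "az": 0}, {"dx": 0, "dy": 0, "dz": 0, "ax": 0, "ay": 0, "az": 0}, {"dx": 0, "dy": 0, "dz": 0, "ax": 0, "ay": 0, "az": 0}, {"dx": 0, "dy": 0, "dz": 0, "ax": 0, "ay": 0, "az": 0}, {"dx": 0, "dy": 0, "dz": 0, "ax": 0, "ay": 0, "az": 0}], fingers=-1, force=30)

```text
clock: 12.95
position: [0.5312, 0.2397, 0.1742]
tool_rot: [[0.285, 0.959, -0.0], [0.959, -0.285, -0.0], [-0.0, -0.0, -1.0]]
wrist_force: [0.1, -0.2, -0.5]
width: 0.368
grip_force: 0.0
```

Still closing; I'll wait.

Emit:
step_arm(increments=[{"dx": 0, "dy": 0, "dz": 0, "ax": 0, "ay": 0, "az": 0}, {"dx": 0, "dy": 0, "dz": 0, "ax": 0, "ay": 0, "az": 0}, {"dx": 0, "dy": 0, "dz": 0, "ax": 0, "ay": 0, "az": 0}, {"dx": 0, "dy": 0, "dz": 0, "ax": 0, "ay": 0, "az": 0}])

```text
clock: 13.45
position: [0.531, 0.2397, 0.1741]
tool_rot: [[0.285, 0.959, -0.001], [0.959, -0.285, -0.0], [-0.0, -0.001, -1.0]]
wrist_force: [-1.0, 0.6, -0.8]
width: 0.149
grip_force: 30.0
```

Emit:
step_arm(increments=[{"dx": 0, "dy": 0, "dz": -0.3, "ax": 0, "ay": 0, "az": 0}, {"dx": 0, "dy": 0, "dz": -0.6, "ax": 0, "ay": 0, "az": 0}, {"dx": 0, "dy": 0, "dz": -0.7, "ax": 0, "ay": 0, "az": 0}, {"dx": 0, "dy": 0, "dz": -0.4, "ax": 0, "ay": 0, "az": -0.075}, {"dx": 0, "dy": 0, "dz": 0, "ax": 0, "ay": 0, "az": -0.075}, {"dx": 0, "dy": 0, "dz": 0, "ax": 0, "ay": 0, "az": -0.075}, {"dx": 0, "dy": 0, "dz": 0, "ax": 0, "ay": 0, "az": -0.075}, {"dx": 0, "dy": 0, "dz": 0, "ax": 0, "ay": 0, "az": -0.073}])

```text
clock: 14.45
position: [0.5313, 0.2396, 0.2954]
tool_rot: [[-0.296, 0.955, 0.001], [0.955, 0.296, 0.0], [-0.0, 0.001, -1.0]]
wrist_force: [0.9, -0.2, -3.3]
width: 0.149
grip_force: 30.0
```

Emit:
step_arm(increments=[{"dx": -0.367, "dy": -0.506, "dz": 0, "ax": 0, "ay": 0, "az": 0}, {"dx": -0.367, "dy": -0.506, "dz": 0, "ax": 0, "ay": 0, "az": 0}, {"dx": -0.367, "dy": -0.506, "dz": 0, "ax": 0, "ay": 0, "az": 0}, {"dx": -0.367, "dy": -0.506, "dz": 0, "ax": 0, "ay": 0, "az": 0}, {"dx": -0.634, "dy": -0.197, "dz": 0, "ax": 0, "ay": 0, "az": 0}, {"dx": -0.634, "dy": -0.197, "dz": 0, "ax": 0, "ay": 0, "az": 0}, {"dx": -0.634, "dy": -0.197, "dz": 0, "ax": 0, "ay": 0, "az": 0}, {"dx": -0.634, "dy": -0.197, "dz": 0, "ax": 0, "ay": 0, "az": 0}])

```text
clock: 15.45
position: [0.4402, -0.0408, 0.2955]
tool_rot: [[-0.293, 0.956, 0.002], [0.956, 0.293, -0.0], [-0.001, 0.002, -1.0]]
wrist_force: [1.7, -0.5, -3.2]
width: 0.151
grip_force: 30.0
```

Emit:
step_arm(increments=[{"dx": -0.634, "dy": -0.197, "dz": 0, "ax": 0, "ay": 0, "az": 0}, {"dx": -0.634, "dy": -0.197, "dz": 0, "ax": 0, "ay": 0, "az": 0}, {"dx": -0.634, "dy": -0.197, "dz": 0, "ax": 0, "ay": 0, "az": 0}, {"dx": 0, "dy": 0, "dz": 0, "ax": 0, "ay": 0, "az": 0}, {"dx": 0, "dy": 0, "dz": 0, "ax": 0, "ay": 0, "az": 0}])

```text
clock: 16.08
position: [0.4396, -0.1587, 0.2948]
tool_rot: [[-0.292, 0.956, 0.0], [0.956, 0.292, 0.0], [0.0, 0.001, -1.0]]
wrist_force: [-0.6, 0.7, -2.5]
width: 0.148
grip_force: 30.0
```

```bash
python3 - <<'E'
from m import *
a=snap("side");b=snap("top")
i=np.hstack([cv2.resize(a[120:270,200:350],(400,400)),cv2.resize(b[140:270,230:360],(400,400))]);cv2.imwrite("pics/f.png",i[:,:,::-1])
for t,z in(("chute_eye",.244),("hook_seat",.217)):
    for n in("side","top"): print(t,n,[(np.round(x["centre"],1),round(x["p"],2),onz(n,x["centre"],z)) for x in manip.landmark_of(t,n)[:2]])
E
```

```text
chute_eye side [(array([214.3, 247.1]), 0.68, array([0.4004, 0.0559, 0.244 ])), (array([312.4, 188.5]), 0.44, array([0.2099, 0.3221, 0.244 ]))]
chute_eye top []
hook_seat side [(array([178.2, 280.6]), 0.85, array([ 0.5118, -0.139 ,  0.217 ]))]
hook_seat top []
```

View pics/f.png

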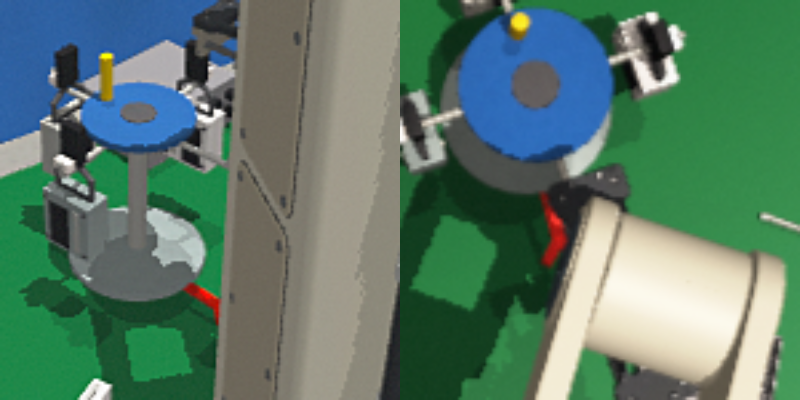

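The arm hides the chute in both views. The hook in the side view has not moved, so I thread slowly by dead reckoning and watch the force.

Emit:
step_arm(increments=[{"dx": 0, "dy": 0.25, "dz": 0.01, "ax": 0, "ay": 0, "az": 0}, {"dx": 0, "dy": 0.25, "dz": 0, "ax": 0, "ay": 0, "az": 0}, {"dx": 0, "dy": 0.15, "dz": 0, "ax": 0, "ay": 0, "az": 0}, {"dx": 0, "dy": 0.1, "dz": 0, "ax": 0, "ay": 0, "az": 0}, {"dx": 0, "dy": 0.1, "dz": 0, "ax": 0, "ay": 0, "az": 0}, {"dx": 0, "dy": 0.1, "dz": 0, "ax": 0, "ay": 0, "az": 0}])

```text
clock: 17.12
position: [0.4945, -0.1422, 0.2936]
tool_rot: [[-0.293, 0.956, -0.0], [0.956, 0.293, 0.0], [0.0, -0.0, -1.0]]
wrist_force: [-0.3, 0.2, -2.4]
width: 0.15
grip_force: 30.0
```

Emit:
step_arm(increments=[{"dx": 0, "dy": 0.1, "dz": 0, "ax": 0, "ay": 0, "az": 0}, {"dx": 0, "dy": 0.1, "dz": 0, "ax": 0, "ay": 0, "az": 0}, {"dx": 0, "dy": 0.1, "dz": 0, "ax": 0, "ay": 0, "az": 0}, {"dx": 0, "dy": 0, "dz": 0, "ax": 0, "ay": 0, "az": 0}, {"dx": 0, "dy": 0, "dz": 0.15, "ax": 0, "ay": 0, "az": 0}, {"dx": 0, "dy": 0, "dz": 0.1, "ax": 0, "ay": 0, "az": 0}, {"dx": 0, "dy": 0, "dz": 0, "ax": 0, "ay": 0, "az": 0}])

```text
clock: 18.0
position: [0.5108, -0.1369, 0.2777]
tool_rot: [[-0.293, 0.956, -0.001], [0.956, 0.293, 0.0], [0.001, -0.001, -1.0]]
wrist_force: [0.1, 0.1, -2.2]
width: 0.15
grip_force: 30.0
```

```bash
python3 - <<'E'
from m import *
a=snap("side");b=snap("top")
i=np.hstack([cv2.resize(a[130:250,210:330],(400,400)),cv2.resize(b[140:260,230:350],(400,400))]);cv2.imwrite("pics/g.png",i[:,:,::-1])
print(manip.read_state()["position"])
E
```

```text
[ 0.5113 -0.137   0.2785]
```

View pics/g.png

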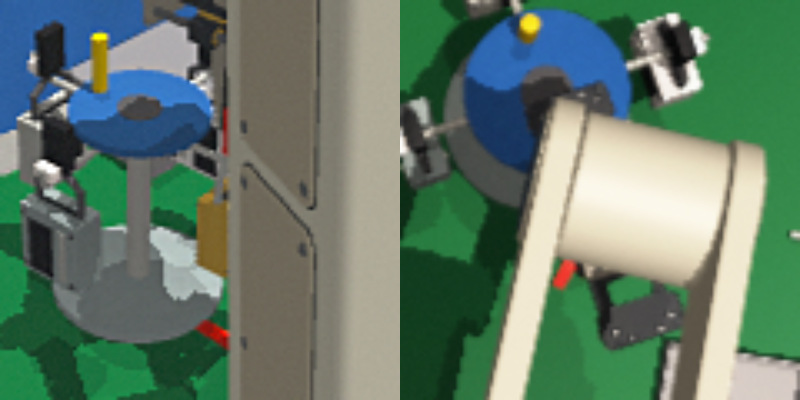

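The brass body shows at (212,232) in the side view, upright under the hook. The rest is hidden and no contact force shows, so I lower until the hook takes the weight.

Emit:
step_arm(increments=[{"dx": 0, "dy": 0, "dz": 0.08, "ax": 0, "ay": 0, "az": 0}, {"dx": 0, "dy": 0, "dz": 0.05, "ax": 0, "ay": 0, "az": 0}, {"dx": 0, "dy": 0, "dz": 0, "ax": 0, "ay": 0, "az": 0}, {"dx": 0, "dy": 0, "dz": 0, "ax": 0, "ay": 0, "az": 0}])

```text
clock: 18.6
position: [0.5115, -0.137, 0.2708]
tool_rot: [[-0.293, 0.956, 0.0], [0.956, 0.293, -0.0], [-0.0, 0.0, -1.0]]
wrist_force: [-0.2, -1.0, -2.4]
width: 0.151
grip_force: 30.0
```

Emit:
step_arm(increments=[{"dx": 0, "dy": 0, "dz": 0.03, "ax": 0, "ay": 0, "az": 0}, {"dx": 0, "dy": 0, "dz": 0, "ax": 0, "ay": 0, "az": 0}, {"dx": 0, "dy": 0, "dz": 0, "ax": 0, "ay": 0, "az": 0}])

```text
clock: 18.98
position: [0.5114, -0.137, 0.269]
tool_rot: [[-0.293, 0.956, 0.0], [0.956, 0.293, -0.0], [-0.0, 0.0, -1.0]]
wrist_force: [0.1, 0.1, -3.2]
width: 0.152
grip_force: 30.0
```

Emit:
step_arm(increments=[{"dx": 0, "dy": 0, "dz": 0.025, "ax": 0, "ay": 0, "az": 0}, {"dx": 0, "dy": 0, "dz": 0, "ax": 0, "ay": 0, "az": 0}, {"dx": 0, "dy": 0, "dz": 0, "ax": 0, "ay": 0, "az": 0}])

```text
clock: 19.35
position: [0.5116, -0.1369, 0.2677]
tool_rot: [[-0.293, 0.956, 0.0], [0.956, 0.293, 0.0], [-0.0, 0.0, -1.0]]
wrist_force: [-0.3, 1.3, 0.3]
width: 0.152
grip_force: 30.0
```

Emit:
step_arm(increments=[{"dx": 0, "dy": 0, "dz": 0.025, "ax": 0, "ay": 0, "az": 0}, {"dx": 0, "dy": 0, "dz": 0, "ax": 0, "ay": 0, "az": 0}, {"dx": 0, "dy": 0, "dz": 0, "ax": 0, "ay": 0, "az": 0}])

```text
clock: 19.73
position: [0.5118, -0.1371, 0.2673]
tool_rot: [[-0.293, 0.956, 0.001], [0.956, 0.293, -0.0], [-0.001, 0.001, -1.0]]
wrist_force: [-2.4, 1.6, 9.6]
width: 0.148
grip_force: 30.0
```

Emit:
step_arm(increments=[{"dx": 0, "dy": 0, "dz": -0.02, "ax": 0, "ay": 0, "az": 0}, {"dx": 0, "dy": 0, "dz": 0, "ax": 0, "ay": 0, "az": 0}, {"dx": 0, "dy": 0, "dz": 0, "ax": 0, "ay": 0, "az": 0}])

```text
clock: 20.1
position: [0.5117, -0.1371, 0.2675]
tool_rot: [[-0.293, 0.956, 0.001], [0.956, 0.293, -0.0], [-0.0, 0.0, -1.0]]
wrist_force: [-1.1, 0.7, 5.7]
width: 0.148
grip_force: 30.0
```

Emit:
step_arm(increments=[{"dx": 0, "dy": 0, "dz": 0, "ax": 0, "ay": 0, "az": 0}, {"dx": 0, "dy": 0, "dz": 0, "ax": 0, "ay": 0, "az": 0}, {"dx": 0, "dy": 0, "dz": 0, "ax": 0, "ay": 0, "az": 0}, {"dx": 0, "dy": 0, "dz": 0, "ax": 0, "ay": 0, "az": 0}, {"dx": 0, "dy": 0, "dz": 0, "ax": 0, "ay": 0, "az": 0}, {"dx": 0, "dy": 0, "dz": 0, "ax": 0, "ay": 0, "az": 0}], fingers=-0.2)

```text
clock: 20.85
position: [0.5114, -0.137, 0.2672]
tool_rot: [[-0.293, 0.956, 0.0], [0.956, 0.293, 0.0], [0.0, 0.0, -1.0]]
wrist_force: [0.6, 0.3, 0.3]
width: 0.398
grip_force: 0.0
```

Emit:
step_arm(increments=[{"dx": 0, "dy": 0, "dz": -0.2, "ax": 0, "ay": 0, "az": 0}, {"dx": 0, "dy": 0, "dz": -0.5, "ax": 0, "ay": 0, "az": 0}, {"dx": 0, "dy": 0, "dz": -0.8, "ax": 0, "ay": 0, "az": 0}, {"dx": 0, "dy": 0, "dz": -0.8, "ax": 0, "ay": 0, "az": 0}, {"dx": 0.9, "dy": 0, "dz": 0, "ax": 0, "ay": 0, "az": 0}, {"dx": 0.9, "dy": 0, "dz": 0, "ax": 0, "ay": 0, "az": 0}, {"dx": 0.9, "dy": 0, "dz": 0, "ax": 0, "ay": 0, "az": 0}, {"dx": 0.9, "dy": 0, "dz": 0, "ax": 0, "ay": 0, "az": 0}])

```text
clock: 21.85
position: [0.4475, 0.071, 0.4063]
tool_rot: [[-0.292, 0.956, 0.001], [0.956, 0.292, 0.0], [-0.0, 0.001, -1.0]]
wrist_force: [0.3, -0.1, -0.0]
width: 0.398
grip_force: 0.0
```

Emit:
step_arm(increments=[{"dx": 0.9, "dy": 0, "dz": 0, "ax": 0, "ay": 0, "az": 0}, {"dx": 0.9, "dy": 0, "dz": 0, "ax": 0, "ay": 0, "az": 0}, {"dx": 0.9, "dy": 0, "dz": 0, "ax": 0, "ay": 0, "az": 0}, {"dx": 0, "dy": 0, "dz": 0, "ax": 0, "ay": 0, "az": 0}, {"dx": 0, "dy": 0, "dz": 0, "ax": 0, "ay": 0, "az": 0}, {"dx": 0, "dy": 0, "dz": 0, "ax": 0, "ay": 0, "az": 0}, {"dx": 0, "dy": 0, "dz": 0, "ax": 0, "ay": 0, "az": 0}, {"dx": 0, "dy": 0, "dz": 0, "ax": 0, "ay": 0, "az": 0}])

```text
clock: 22.85
position: [0.401, 0.2238, 0.4052]
tool_rot: [[-0.291, 0.957, 0.0], [0.957, 0.291, -0.0], [-0.0, -0.0, -1.0]]
wrist_force: [0.2, 0.1, -0.1]
width: 0.398
grip_force: 0.0
```

```bash
python3 - <<'E'
from car import *
I={n:manip.snapshot(n) for n in("side","top")};a,b=I["side"],I["top"]
i=np.hstack([cv2.resize(a[120:250,200:330],(400,400)),cv2.resize(b[130:250,220:340],(400,400))]);cv2.imwrite("pics/i.png",i[:,:,::-1])
peg(I,(143,240),(148,269),(.672,-.091))
r={}
for t,z in(("chute_eye",.217),("hook_seat",.217)):
    for n in("side","top"):
        r[t,n]=manip.landmark_of(t,n)[:1]; print(t,n,[(np.round(x["centre"],1),round(x["p"],2),onz(n,x["centre"],z)) for x in r[t,n]])
if r["chute_eye","side"] and r["chute_eye","top"]: print(tri(r["chute_eye","side"][0]["centre"],r["chute_eye","top"][0]["centre"]))
mt={"side":blob(a,*RED,(168,281),12,True),"top":blob(b,*RED,(204,287),7,True)}
q=fit(lambda v:sum(np.abs(sil(n,box(v[0],v[1],v[2],.014,.030,.217+.005+v[3],.217+.055+v[3]))-mt[n]).sum() for n in mt),[.511,-.137,.3,0],[.006,.006,.2,.006]);print("tab",q.x,q.fun)
print(manip.read_state()["position"])
E
```

```text
peg ('side',) [ 0.6716 -0.0893] 22.8125
peg ('top',) [ 0.6717 -0.0877] 11.625
peg ('side', 'top') [ 0.6704 -0.0886] 37.0625
chute_eye side [(array([178.2, 280.7]), 0.75, array([ 0.5117, -0.1393,  0.217 ]))]
chute_eye top [(array([209.4, 290.8]), 0.74, array([ 0.5048, -0.1474,  0.217 ]))]
hook_seat side []
hook_seat top [(array([206.3, 287.3]), 0.62, array([ 0.5136, -0.138 ,  0.217 ]))]
(array([ 0.5079, -0.1431,  0.2178]), np.float64(0.010658910779527951))
tab [ 0.5148 -0.1384  0.468  -0.0027] 40.125
[0.4008 0.2244 0.4052]
```

View pics/i.png

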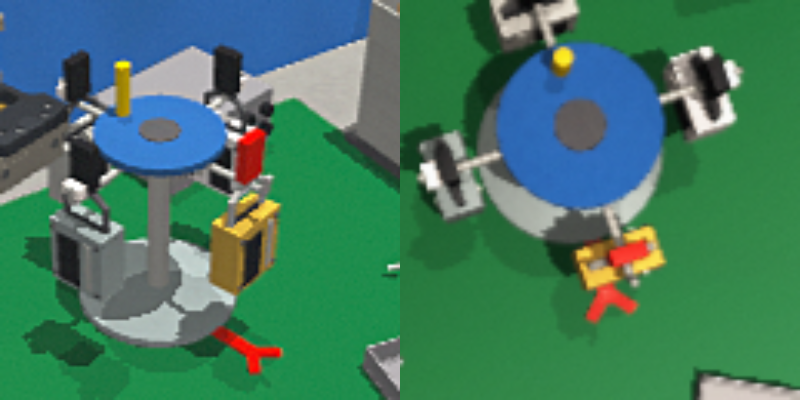

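The side view shows the chute hanging upright at (245,225) with its loop on the hook, over the arrow. The tab fit is about 2 mm from the seat and the gripper is well clear.

```bash
python3 -c "
from bench import manip
print(manip.close_job())"
```

```text
the job is handed in; nothing more can be done
None
```

The empty hook stands over the red pointer (about 10 mm off its line, limit 30 mm), the brass chute hangs upright and free on it about 2 mm from the seat, and the job is handed in at about 23 s of the 70 s; no verdict was returned, and I did not re-measure the other things on the mat.

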